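# Hang the chest lid: mesh the hinge knuckles and hold them for the pins

### The arm

A 6-joint arm with a two-finger parallel gripper is mounted at the origin on the work surface. World frame = base frame: x ahead of the robot, y to its left, z up, the work surface at z = 0. Lengths are in m, angles in rad, forces in N, time in s.
With the tool pointing down it reaches from about 0.3 to 0.875 m from the base axis. Payload 6.4 kg.
Tool frame: the origin (TCP) lies where the fingers leave the gripper's body, on its centre line; the fingertips stand 73 mm ahead of it and the grasp point (between the pads) lies 54 mm ahead of it; z points along the fingers, y is the line along which they close (so a half turn about z gives the same grasp; the last joint's range is limited). The gripper opens to 85 mm and grips with 20 to 120 N. Pads are 22 mm wide; open, the fingers measure 114 mm over their backs; the gripper's body (76 mm by 85 mm) begins 54 mm behind the grasp point. The pads swing forward as they close: fully open they stand 13 mm farther back than shut.
Start: joints at [-1.513, 0.181, 1.607, -0, 1.354, -0.206], TCP at [0.15, -0.555, 0.304] pointing down, gripper open.
Joint ranges: [-2.99, 2.99], [-0.89, 2.07], [0.3, 2.58], [-1.14, 4.28], [0, 2.63], [-3.12, 3.12]. Speed limits (rad/s): [2.57, 2.57, 3.01, 3.14, 3.14, 3.14].

### API

Orientations are given as a unit quaternion [w, x, y, z].
In Python, from bench import ctrl gives the robot as it stands.
- The arm moves only by the tool carry_out, never from a script. Its argument "steps" is one flat list of numbers, 7 for each row, row after row: the shift along the tool's x, y, z in m, then the turn, a rotation vector about the tool's x, y, z in rad, then the opening, from 0 (shut) to 1 (fully open). In form: [dx, dy, dz, wx, wy, wz, claw, dx, dy, dz, wx, wy, wz, claw, ...]. A call has 1 to 20 rows; each row is the pose to reach, as a shift and turn from the pose commanded when the call began, along the tool's axes at that moment; what a row does not reach only later rows make up. A row lasts 1/10 s, in which the tool goes at most 50 mm and 8.59 degrees, less where a joint would pass 70% of its speed; a pose out of reach is approached as far as the arm can. A call with a gripper value outside its range is refused whole. The fingers move at their own pace and stop on an object; the grip force is fixed at half the most. Time passes only in rows, so rows that repeat a pose let the fingers close. It gives the time, the measured TCP pose, the force, the opening and the grip force at its end, in the units of the state.
- ctrl.get_obs(): the state, without advancing time (a new reading comes with each control period).
- ctrl.camera(name): name is "scene" or "side" or "wrist"; returns the picture (384x512x3 uint8, red, green, blue); there is no depth.
- ctrl.camera_params(name): a dict with "vertical_fov" (degrees; the focal length in pixels is half the picture's height over the tangent of half this angle, whatever the lens; pixels are square), "cx", "cy" (the principal point, pixels), "k1" (the pictures are not rectified: a ray, as slopes to the right and down, at radius r is drawn at 1 + k1 r^2 times it, then the intrinsics apply), "cam_to_world" (4x4, takes a point from camera to world coordinates); the wrist camera has in their place "hand_eye" (4x4, takes a point from camera to tool coordinates, whose origin is the TCP and whose axes are the flange's). Camera axes: x right, y down, z forward; pixel columns grow to the right and rows downward; lengths in m; the calibration is good to about 2 mm. A picture is of the moment at which its call begins: read the wrist's pose just before it. camera_params takes no time and is no camera call.
- ctrl.hand_in(): hands the job in; it is judged then, once.
The state is a dict: "time_s": time; "q": joint angles; "dq": joint speeds; "joint_efforts": joint torques, N m; "eef_pos": TCP position; "eef_rot": TCP orientation; "wrist_force": force on the tool from outside, world axes, zero at the start; "torque": the same for the moment, N m; "opening": opening from 0.0 (shut) to 1.0 (fully open); "grasp_force": force on a finger pad.
Only numpy, scipy, OpenCV 4.12 (cv2) and the standard library are available. Lean on these libraries where they do the work, as an engineer would, in place of code of your own. Each camera call takes 0.05 s, during which the arm holds its last target. There are 200 camera calls.

### The job

Take the lid with the hinge knuckles out of the drying rack and offer it up to the back of the chest as an open lid: upright, carved face outwards (away from the chest), each lid knuckle let down into the gap of its hinge on the chest so that the pin holes line up. Finish holding the lid there, still gripped, steady and without pressing it down hard, so that a workmate can push the pins in; do not let go, and leave the other boards, the sanding block and the pin dish where they are.

Things in the scene. Friction and masses are not known exactly. Their poses are not given: they have to be found in the camera images.
- chest: Open wooden keepsake chest, 140 deep (x) x 200 wide (y) x 90 mm high, walls 12, fixed to the bench by two cleats 18 high at its ends. Origin: centre of its underside; z up, +x out of its back, which is turned from the robot; carved front to the robot. Two brass butt hinges on the back rim; their pin axis runs along y at x = 77 mm (7 behind the back face), z = 90 mm, level with the rim.
- chest_gap_left (a point): On the chest's pin axis (x = 77, y = +55, z = 90 mm of the chest), middle of the 24 mm gap between the left hinge's two knuckles (brass tubes along y, 12 mm outer diameter, 20 long, ends bevelled 2 mm). Axes as the chest's. The lid's left knuckle belongs here.
- chest_gap_right (a point): The same for the right hinge, at y = -55 mm of the chest; the lid's right knuckle belongs here. With the holes in line, the lid's lower edge is 1 mm above the chest's knuckles, the lid's knuckles are 1 mm off the chest's back face and have 2 mm of play either way along y.
- lid: The chest's loose lid: wooden board 14 thick (x) x 200 wide (y) x 150 mm high (z), 0.2 to 0.34 kg, upright in one slot of the rack, hinge edge down. Origin: centre of that lower edge; carved outer face +x, plain inner face -x, turned to the robot. At the chest its axes run as the chest's. Both faces are plain for 45 mm below the upper edge, where it is gripped. Unknown while held.
- lid_knuckle_left (a point): Centre of the bore of the lid's left knuckle, at x = -7, y = +55, z = -7 mm of the lid (in the plane of its inner face, 7 below its lower edge): brass tube along y, 12 mm outer diameter, 20 long, ends bevelled 2 mm. Axes as the lid's.
- lid_knuckle_right (a point): The same for the lid's right knuckle, at x = -7, y = -55, z = -7 mm of the lid.
- rack: Plywood drying rack fixed to the bench, 200 (x) x 192 (y) x 75 mm high: two notched rails, 16 thick, at y = -88 and 88 mm, with slots 18 wide at x = -60, 0 and 60 mm, open above, 45 deep, floor 30 mm above the bench. Origin: centre of its underside; x runs across the slots. The boards stand in it with its yaw, 0 to 5 mm off its middle, and lift straight up.
- board_a: Plain wooden board 12 x 194 x 95 mm high in another slot of the rack, no hinges, not needed. Origin: centre of its lower edge.
- board_b: Plain wooden board 12 x 194 x 80 mm high in another slot of the rack, no hinges, not needed. Origin: centre of its lower edge.
- sanding_block: Cork sanding block 68 x 112 x 32 mm lying on the bench beyond the work. Origin: centre of its underside.
- pin_dish: Round steel dish, 100 mm across, 22 mm high, with the two brass hinge pins in it, on the bench beyond the work. Origin: centre of its underside.
There are look-alikes about, which are no part of the job. Leave any pink look-alike of the lid alone.

How it is judged:
On the way:
1. the lid is lifted clear of the rack (height (world z) of lid above 0.08 m and contact force between lid and rack below 0.1 N), for 0.1 s.
At the end, for the whole second after the job is handed in: Each lid knuckle's bore is within 2.5 mm of the chest's pin axis and 3 mm of its own gap's middle along it; the lid is upright within 0.1 rad, still (under 20 mm/s), clear of the rack, gripped by the fingers (over 5 N) and pressing on the chest with under 15 N (x of lid_knuckle_left in the frame of chest_gap_left between -0.0025 and 0.0025 m and y of lid_knuckle_left in the frame of chest_gap_left between -0.003 and 0.003 m and z of lid_knuckle_left in the frame of chest_gap_left between -0.0025 and 0.0025 m and x of lid_knuckle_right in the frame of chest_gap_right between -0.0025 and 0.0025 m and y of lid_knuckle_right in the frame of chest_gap_right between -0.003 and 0.003 m and z of lid_knuckle_right in the frame of chest_gap_right between -0.0025 and 0.0025 m and angle between lid's own z axis and vertical below 0.1 rad and contact force between the fingers and lid above 5 N and contact force between lid and chest below 15 N and contact force between lid and rack below 0.1 N and linear speed of lid below 0.02 m/s); the arm keeps its last pose, push and grip.
It fails at once if the other boards, the sanding block or the pin dish are shifted by more than 25 mm (distance of any of board_a, board_b, sanding_block, pin_dish from where it was at the start of the episode above 0.025 m).
It also fails if it takes over 43 s, if anything falls off the work surface, if the arm or the gripper's body presses on something with over 40 N, if the wrist force passes 120 N, or if a joint passes its speed limit or range.

## Working session

There is one attempt and no reset: what is moved stays moved. The work goes in short steps, Python scripts to look and compute and a tool call to move; the robot and the scene stay as the last step left them, time stands still between calls to the robot, and variables do not carry over. Pictures are saved under pics/ and viewed, at most 10 in all, crops included, and the job is handed in when it is done.

Besides the shell and the picture viewer there is one more tool, called after "Emit:" by a JSON object that holds its "method" and its "body". carry_out: Moves the arm, as the interface text tells. Its arguments: {"type":"object","properties":{"steps":{"type":"array"}},"required":["steps"]}

```bash
ls; mkdir -p pics
python3 - <<'E'
from bench import ctrl
import cv2, numpy as np
for n in ("scene","side","wrist"):
    o=ctrl.get_obs(); im=ctrl.camera(n); cv2.imwrite(f"pics/{n}0.png",im[:,:,::-1]); np.save(f"pics/{n}0.npy",im)
    p=ctrl.camera_params(n); print(n,{k:np.round(v,4).tolist() for k,v in p.items()})
print(o)
a=cv2.imread("pics/scene0.png");b=cv2.imread("pics/side0.png")
E
```

```text
pics
scene {'vertical_fov': 52.7857, 'cx': 255.552, 'cy': 189.1614, 'k1': -0.0736, 'cam_to_world': [[0.4276, 0.6149, -0.6626, 1.1971], [0.9038, -0.3058, 0.2995, -0.4513], [-0.0184, -0.7269, -0.6865, 0.8196], [0.0, 0.0, 0.0, 1.0]]}
side {'vertical_fov': 47.4944, 'cx': 256.9238, 'cy': 197.4948, 'k1': -0.0572, 'cam_to_world': [[0.9977, -0.0546, 0.041, 0.3991], [-0.0675, -0.6968, 0.7141, -1.0569], [-0.0104, -0.7152, -0.6988, 1.0104], [0.0, 0.0, 0.0, 1.0]]}
wrist {'vertical_fov': 68.2362, 'cx': 261.5846, 'cy': 190.9477, 'k1': -0.063, 'hand_eye': [[0.0005, -0.9498, -0.3128, 0.0803], [1.0, 0.0002, 0.001, 0.001], [-0.0008, -0.3128, 0.9498, -0.0707], [0.0, 0.0, 0.0, 1.0]]}
{'time_s': 0.1, 'q': array([-1.51329818e+00,  1.81443810e-01,  1.60787625e+00,  9.80990400e-06,
        1.35378539e+00, -2.06304054e-01]), 'dq': array([-0.00027449,  0.00049311, -0.00285387,  0.00098567, -0.00060829,
       -0.00060002]), 'joint_efforts': array([ 8.81136111e-05, -4.45876765e+01, -3.52241385e+01, -3.76939834e-04,
        4.09551663e-03, -6.16349084e-06]), 'eef_pos': array([ 0.14992852, -0.5547304 ,  0.3031024 ]), 'eef_rot': array([-7.53951848e-04,  9.91313510e-01,  1.31517878e-01,  6.10023810e-05]), 'wrist_force': array([-0.3078279 , -0.23019298,  0.51713688]), 'torque': array([ 0.0324325 , -0.00110195,  0.03910736]), 'grasp_force': 0.0, 'opening': 1.0027600865597248}
```

View pics/scene0.png

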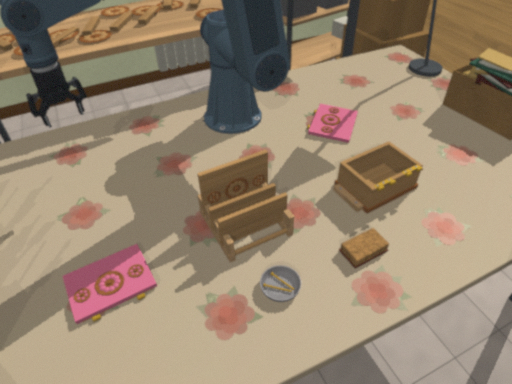

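View pics/side0.png

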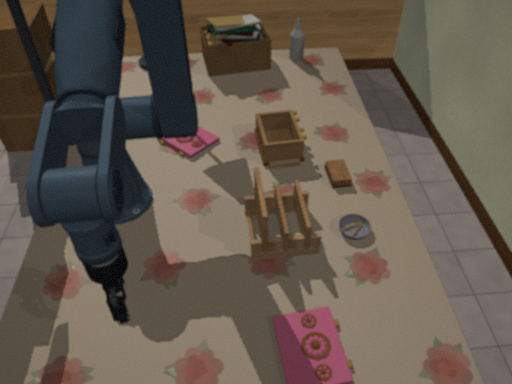

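The scene camera shows the rack at about (250,215) with the carved lid in its slot nearest the robot. The chest is at (378,180) with brass hinges at its back, and the pink look-alikes lie on the bench. I'll get coarse positions next.

```bash
cat > h.py <<'E'
import numpy as np, cv2
from bench import ctrl
from scipy.spatial.transform import Rotation as R
def params(n,o=None):
    p=ctrl.camera_params(n); f=192/np.tan(np.radians(p["vertical_fov"]/2))
    if n=="wrist":
        T=np.eye(4); w=o["eef_rot"]; T[:3,:3]=R.from_quat([w[1],w[2],w[3],w[0]]).as_matrix(); T[:3,3]=o["eef_pos"]
        M=T@np.array(p["hand_eye"])
    else: M=np.array(p["cam_to_world"])
    return f,p["cx"],p["cy"],p["k1"],M
def rays(c,uv):
    f,cx,cy,k,M=c; d=(np.atleast_2d(uv).astype(float)-[cx,cy])/f; s=d.copy()
    for _ in range(20): s=d/(1+k*(s**2).sum(1,keepdims=True))
    return M[:3,3],np.c_[s,np.ones(len(s))]@M[:3,:3].T
def plane(c,uv,z):
    o,d=rays(c,uv); return o+d*((z-o[2])/d[:,2])[:,None]
def proj(c,P):
    f,cx,cy,k,M=c; q=(np.atleast_2d(P)-M[:3,3])@M[:3,:3]; s=q[:,:2]/q[:,2:]
    return s*(1+k*(s**2).sum(1,keepdims=True))*f+[cx,cy]
def tri(c1,u1,c2,u2):
    A=np.zeros((3,3));b=np.zeros(3)
    for c,u in((c1,u1),(c2,u2)):
        o,d=rays(c,u); d=d[0]/np.linalg.norm(d[0]); Q=np.eye(3)-np.outer(d,d); A+=Q;b+=Q@o
    return np.linalg.solve(A,b)
def snap(n,tag):
    o=ctrl.get_obs(); im=ctrl.camera(n)[:,:,::-1].copy(); cv2.imwrite(f"pics/{tag}.png",im); return im,params(n,o)
E
python3 - <<'E'
from h import *
a=cv2.imread("pics/scene0.png")[140:260,185:425]; b=cv2.imread("pics/side0.png")[100:270,235:355]
for n,c,k in(("s",a,3),("d",b,3)): cv2.imwrite(f"pics/c{n}.png",cv2.resize(c,None,fx=k,fy=k,interpolation=cv2.INTER_CUBIC))
x=np.full((510,1100,3),0,np.uint8)
A=cv2.imread("pics/cs.png");B=cv2.imread("pics/cd.png");x[:360,:720]=A;x[:,730:730+360]=B
cv2.imwrite("pics/c.png",cv2.resize(x,(800,371)))
E
```

```text
(no output)
```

View pics/c.png

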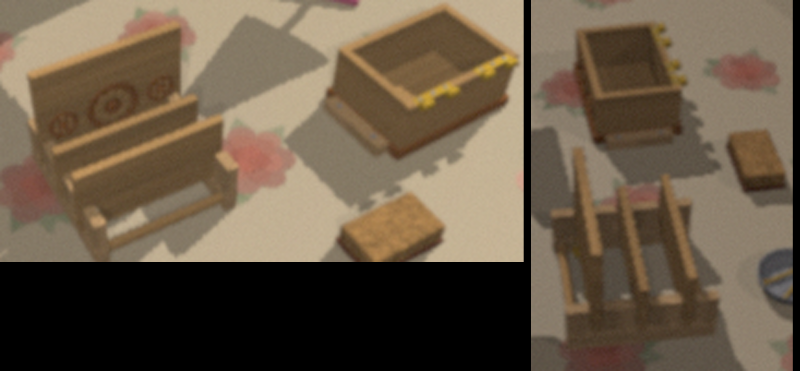

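Run:
```python
from h import *
np.set_printoptions(precision=4,suppress=True)
s=params("scene");d=params("side")
print(plane(s,[[342.7,163.4],[389.4,143.7],[421,166],[373.8,188.1]],.09))
f=lambda u,v:((u-531)/2.182+235,v/2.182+100)
print("side",plane(d,[f(577,31),f(655,26),f(681,93),f(597,95)],.09))
print("lid sc",plane(s,[[198.7,173.9],[267.9,151.5]],.18))
print("lid sd",plane(d,[f(578,150),f(594,250)],.18))
```

```text
[[0.5074 0.1445 0.09  ]
 [0.4923 0.3323 0.09  ]
 [0.62   0.3453 0.09  ]
 [0.634  0.1603 0.09  ]]
side [[0.4802 0.3311 0.09  ]
 [0.616  0.3355 0.09  ]
 [0.6331 0.1424 0.09  ]
 [0.4998 0.1478 0.09  ]]
lid sc [[ 0.4651 -0.2769  0.18  ]
 [ 0.4615 -0.0796  0.18  ]]
lid sd [[ 0.4548 -0.0883  0.18  ]
 [ 0.4616 -0.2735  0.18  ]]
```

The crops agree: the chest is centred near (0.56, 0.24) with yaw about 0.1, and the lid's top is near (0.461, -0.179) with yaw about 0.02. I'll move over the lid with the wrist camera.

Emit:
{"method": "carry_out", "body": {"steps": [0.1,-0.07,-0.014,0,0,-0.33,1,0.2,-0.141,-0.028,0,0,-0.67,1,0.3,-0.211,-0.043,0,0,-1,1,0.398,-0.282,-0.057,0,0,-1.336,1,0.398,-0.282,-0.057,0,0,-1.336,1,0.398,-0.282,-0.057,0,0,-1.336,1,0.398,-0.282,-0.057,0,0,-1.336,1,0.398,-0.282,-0.057,0,0,-1.336,1,0.398,-0.282,-0.057,0,0,-1.336,1,0.398,-0.282,-0.057,0,0,-1.336,1,0.398,-0.282,-0.057,0,0,-1.336,1,0.398,-0.282,-0.057,0,0,-1.336,1,0.398,-0.282,-0.057,0,0,-1.336,1,0.398,-0.282,-0.057,0,0,-1.336,1,0.398,-0.282,-0.057,0,0,-1.336,1,0.398,-0.282,-0.057,0,0,-1.336,1]}}

```text
time_s: 1.75
eef_pos: [0.4602, -0.1799, 0.3608]
eef_rot: [-0.0, 0.697, 0.717, -0.0]
wrist_force: [-0.4, 0.0, -0.5]
opening: 0.998
grasp_force: 0.0
```

Run:
```python
from h import *
o=ctrl.get_obs();print(o["time_s"],o["eef_pos"],o["eef_rot"],o["q"])
im,c=snap("wrist","w1"); cv2.imwrite("pics/w1b.png",cv2.resize(im,(768,576),interpolation=cv2.INTER_CUBIC)); np.savez("pics/w1.npz",M=c[4])
print(proj(c,[[.4651,-.277,.18],[.4615,-.08,.18]]))
```

```text
1.75 [ 0.46021468 -0.17991151  0.3608193 ] [-4.77483461e-05  6.97407098e-01  7.16675195e-01 -4.45361735e-05] [-6.13341378e-01 -4.88084286e-02  1.73457768e+00 -7.33738135e-05
  1.45593176e+00 -6.40583012e-01]
[[263.39803567 276.0023409 ]
 [266.12057981  72.45691522]]
```

View pics/w1b.png

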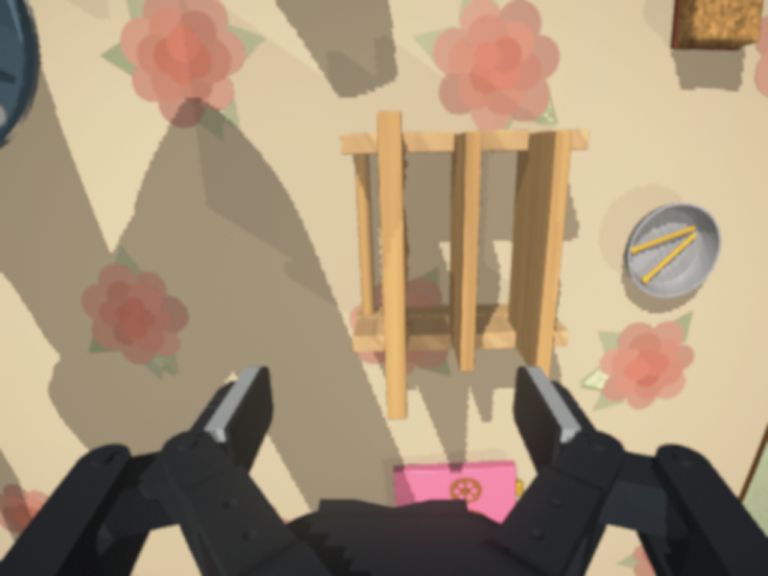

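The wrist view shows the lid's top edge running from about (261,75) to (264,278) in raw pixels, board_a and board_b in the other slots, and the dish to the right. I'll measure the edge with subpixel accuracy.

```bash
cat >> h.py <<'E'
def lidfit(im,c,z,u0,v0,v1,rows):
    "u0: approx centre col, v0,v1 approx ends; edges by gradient of saturation-like channel"
    g=cv2.GaussianBlur(im,(3,3),0).astype(float); s=g[:,:,2]-g[:,:,0]
    def sub(a,i): # subpixel peak
        if not 0<i<len(a)-1: return float(i)
        d=a[i-1]-2*a[i]+a[i+1]; return i+(0.5*(a[i-1]-a[i+1])/d if abs(d)>1e-9 else 0)
    L=[];Rr=[]
    for v in rows:
        x0=int(u0(v))-14; g1=np.gradient(s[v,x0:x0+29]); i=g1[:14].argmax(); j=14+(-g1[14:]).argmax()
        L.append((x0+sub(g1,i),v)); Rr.append((x0+sub(-g1,j),v))
    ends=[]
    for vv,sg in((v0,1),(v1,-1)):
        u=int(round(u0(vv))); col=s[vv-12:vv+13,u-3:u+4].mean(1); g1=np.gradient(col)*sg; ends.append((u,vv-12+sub(g1,g1.argmax())))
    P=[plane(c,np.array(q),z)[:,:2] for q in(L,Rr,ends)]
    return P
E
python3 - <<'E'
from h import *
np.set_printoptions(precision=4,suppress=True)
im=cv2.imread("pics/w1.png"); p=params("wrist",ctrl.get_obs()); c=p[:4]+(np.load("pics/w1.npz")["M"],)
L,Rr,E=lidfit(im,c,.18,lambda v:260.5+(v-75)*.018,75,278,[*range(108,198,3),*range(240,272,3)])
for q in(L,Rr):
    f=np.polyfit(q[:,1]+.18,q[:,0],1); r=q[:,0]-np.polyval(f,q[:,1]+.18); ok=abs(r-np.median(r))<.002; f=np.polyfit(q[ok,1]+.18,q[ok,0],1); print(f,r[ok].std(),ok.sum(),len(ok))
print(E, np.diff(E,axis=0))
g=cv2.GaussianBlur(im,(3,3),0).astype(int);print((g[150,250:280,2]-g[150,250:280,0]),(g[66:86,261,2]-g[66:86,261,0]),(g[268:290,264,2]-g[268:290,264,0]))
E
```

```text
[-0.0545  0.4539] 0.00019607283422671366 41 41
[-0.0507  0.4677] 0.0002546337835791199 41 41
[[ 0.4565 -0.0813]
 [ 0.4658 -0.2805]] [[ 0.0094 -0.1992]]
[ 43  44  51  67  88 103 108 108 109 110 111 111 111 111 111 111 111 107
  95  76  58  47  44  42  42  42  42  42  42  42] [ 56  56  56  56  56  57  61  71  86 101 109 111 111 111 111 111 110 110
 110 109] [111 111 111 111 111 111 111 111 110 107  96  78  64  57  55  54  54  54
  54  54  54  55]
```

Emit:
{"method": "carry_out", "body": {"steps": [0.045,0.02,0,0,0,-0.073,1,0.09,0.04,0.01,0,0,-0.073,1,0.42,0.1815,0.09,0,0,-0.073,1,0.42,0.1815,0.09,0,0,-0.073,1,0.42,0.1815,0.09,0,0,-0.073,1,0.42,0.1815,0.09,0,0,-0.073,1,0.42,0.1815,0.09,0,0,-0.073,1,0.42,0.1815,0.09,0,0,-0.073,1,0.42,0.1815,0.09,0,0,-0.073,1,0.42,0.1815,0.09,0,0,-0.073,1,0.42,0.1815,0.09,0,0,-0.073,1,0.42,0.1815,0.09,0,0,-0.073,1,0.42,0.1815,0.09,0,0,-0.073,1,0.42,0.1815,0.09,0,0,-0.073,1,0.42,0.1815,0.09,0,0,-0.073,1,0.42,0.1815,0.09,0,0,-0.073,1,0.42,0.1815,0.09,0,0,-0.073,1]}}

```text
time_s: 3.5
eef_pos: [0.63, 0.2456, 0.2712]
eef_rot: [0.0, 0.67, 0.742, 0.0]
wrist_force: [0.5, 0.6, 0.9]
opening: 1.0
grasp_force: 0.0
```

Run:
```python
from h import *
o=ctrl.get_obs();print(o["time_s"],o["eef_pos"],o["eef_rot"],o["q"])
im,c=snap("wrist","w2"); cv2.imwrite("pics/w2b.png",cv2.resize(im,(768,576),interpolation=cv2.INTER_CUBIC)); np.savez("pics/w2.npz",M=c[4])
```

```text
3.5 [0.62996496 0.24559    0.27119746] [1.08639414e-04 6.70359699e-01 7.42036275e-01 1.69440512e-04] [1.96596038e-01 4.27841829e-01 1.36065184e+00 2.85787484e-05
 1.35269740e+00 9.51804243e-02]
```

View pics/w2b.png

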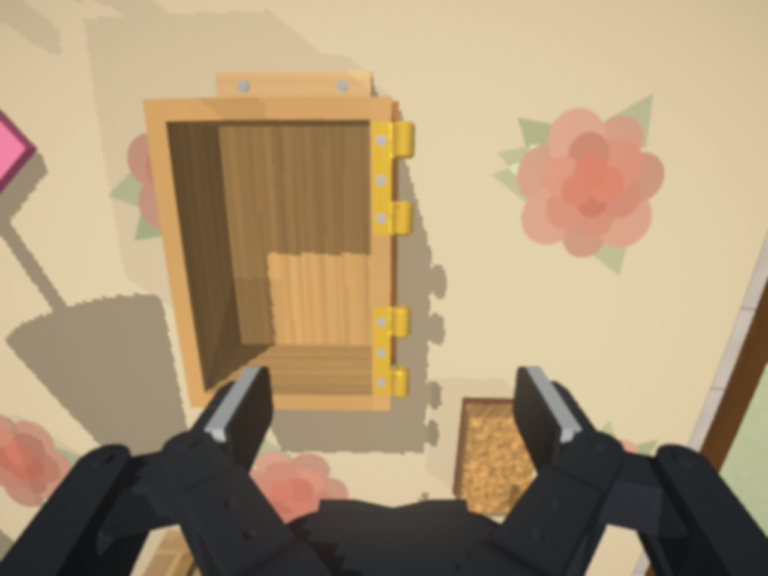

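The wrist view shows the chest rim and brass knuckles at raw pixels around (267,93), (266,145), (265,215) and (266,254). I'll measure those knuckles and the rim.

```bash
cat >> h.py <<'E'
def chestfit(im,c):
    hsv=cv2.cvtColor(im,cv2.COLOR_BGR2HSV); m=cv2.inRange(hsv,(21,150,90),(32,255,255))
    return m
E
python3 - <<'E'
from h import *
np.set_printoptions(precision=4,suppress=True,linewidth=160)
im=cv2.imread("pics/w2.png"); p=params("wrist",ctrl.get_obs()); c=p[:4]+(np.load("pics/w2.npz")["M"],)
g=cv2.GaussianBlur(im,(3,3),0).astype(float)
h=cv2.cvtColor(im,cv2.COLOR_BGR2HSV)
print(h[93,240:285].tolist())
b=g[:,:,0]
print("col268 blue",b[70:280,267].astype(int))
print("G-B row",(g[93,240:285,1]-b[93,240:285]).astype(int))
print("rim col 252 BGR", [tuple(x) for x in g[60:76,250].astype(int)],[tuple(x) for x in g[262:282,250].astype(int)])
print("rim row 180",[tuple(x) for x in g[180,240:275].astype(int)])
E
```

```text
[[17, 129, 144], [17, 129, 144], [17, 127, 144], [17, 127, 147], [17, 127, 150], [17, 129, 156], [18, 136, 176], [19, 149, 205], [21, 162, 221], [21, 145, 221], [20, 95, 212], [18, 46, 199], [17, 21, 192], [15, 16, 191], [14, 15, 191], [15, 21, 193], [18, 48, 200], [20, 105, 216], [22, 154, 225], [23, 175, 229], [22, 178, 228], [22, 178, 218], [21, 174, 199], [21, 174, 196], [21, 175, 202], [21, 175, 211], [22, 176, 220], [22, 176, 224], [22, 177, 227], [22, 176, 226], [22, 176, 222], [21, 174, 214], [21, 172, 202], [21, 169, 189], [21, 160, 175], [20, 132, 170], [20, 92, 189], [19, 73, 216], [21, 66, 224], [21, 63, 225], [21, 63, 225], [21, 63, 225], [21, 63, 225], [21, 63, 225], [21, 64, 226]]
col268 blue [162 161 158 151 143 136 132 129 124 116 104  88  76  70  69  68  68  69  69  69  69  69  69  69  69  69  69  69  69  69  69  68  66  63  67  82 101 113 116
 116 116 117 117 117 117 117 117 117 117 117 117 117 117 117 117 117 117 117 117 117 117 116 110  97  81  72  69  68  67  67  68  68  68  68  68  68  68  68
  68  68  68  68  68  68  67  68  77  94 110 117 119 119 119 119 120 
[... 3309 characters left out ...]
 (np.int64(83), np.int64(134), np.int64(177)), (np.int64(69), np.int64(113), np.int64(155)), (np.int64(61), np.int64(101), np.int64(143)), (np.int64(67), np.int64(103), np.int64(142)), (np.int64(84), np.int64(117), np.int64(149)), (np.int64(103), np.int64(134), np.int64(158)), (np.int64(115), np.int64(145), np.int64(164)), (np.int64(119), np.int64(149), np.int64(166)), (np.int64(120), np.int64(149), np.int64(166)), (np.int64(120), np.int64(149), np.int64(166)), (np.int64(120), np.int64(149), np.int64(166)), (np.int64(120), np.int64(149), np.int64(166)), (np.int64(121), np.int64(149), np.int64(166)), (np.int64(121), np.int64(150), np.int64(167)), (np.int64(121), np.int64(150), np.int64(167))]
```

```bash
cat > cf.py <<'E'
from h import *
np.set_printoptions(precision=4,suppress=True,linewidth=160)
im=cv2.imread("pics/w2.png"); p=params("wrist",ctrl.get_obs()); c=p[:4]+(np.load("pics/w2.npz")["M"],)
g=cv2.GaussianBlur(im,(3,3),0).astype(float); b=g[:,:,0]
def cross(a,lev): # positions of half-level crossings
    i=np.where((a[:-1]-lev)*(a[1:]-lev)<0)[0]; return i+(a[i]-lev)/(a[i]-a[i+1])
vs=70+cross(b[70:280,266:268].mean(1),93); print(vs)
E8=plane(c,np.c_[np.full(len(vs),266.5),vs],.092)[:,:2]
ym=np.array([87,67,43,23,-23,-43,-67,-87])/1000
print(np.polyfit(ym,E8[:,1],1),E8[:,1]-np.polyval(np.polyfit(ym,E8[:,1],1),ym))
# right silhouette of knuckles (x=83,z=.09) and rim back edge (x=70,z=.09)
S=cv2.cvtColor(im,cv2.COLOR_BGR2HSV)[:,:,1].astype(float); KR=[];RB=[];RE=[]
for a,e in((84,102),(137,153),(208,222),(248,262)):
    for v in range(a,e): KR.append((262+cross(S[v,262:290],118)[0],v))
for v in [*range(162,200)]: RB.append((255+cross(g[v,255:264,2],177)[0],v))
q=plane(c,KR,.09);f=np.polyfit(q[:,1]-.245,q[:,0],1);print("knuckle right",f,(q[:,0]-np.polyval(f,q[:,1]-.245)).std())
q=plane(c,RB,.09);f=np.polyfit(q[:,1]-.245,q[:,0],1);print("rim back",f,(q[:,0]-np.polyval(f,q[:,1]-.245)).std())
for u in range(200,245,8):
    t=60+cross(g[60:72,u,2],195); e=265+cross(g[265:285,u,2],190); RE.append((t,e))
    if len(t) and len(e): print(u,t,e,plane(c,[(u,t[0]),(u,e[0])],.09)[:,:2].ravel())
E
python3 cf.py
```

```text
[ 80.4286 105.8    133.1034 202.6774 225.0667 243.4375 264.4444]Traceback (most recent call last):
  File "cf.py", line 10, in <module>
    print(np.polyfit(ym,E8[:,1],1),E8[:,1]-np.polyval(np.polyfit(ym,E8[:,1],1),ym))
          ~~~~~~~~~~^^^^^^^^^^^^^^
    raise TypeError("expected x and y to have same length")
TypeError: expected x and y to have same length
```

```bash
sed -i 's/,93); print/,93.3); print/' cf.py; python3 cf.py
```

```text
[ 80.4071 105.8171 133.0828 157.02   202.6581 225.0867 243.4187 264.4611]
[0.9929 0.2526] [ 0.     -0.0005  0.0005 -0.0007  0.0016 -0.0016  0.0024 -0.0018]Traceback (most recent call last):
  File "cf.py", line 14, in <module>
    for v in range(a,e): KR.append((262+cross(S[v,262:290],118)[0],v))
                                        ~~~~~~~~~~~~~~~~~~~~~~~^^^
IndexError: index 0 is out of bounds for axis 0 with size 0
```

```bash
sed -i 's/for v in range(a,e): KR.*/for v in range(a,e):\n        x=cross(S[v,262:285],118)\n        if len(x): KR.append((262+x[-1],v))\n        elif v%5==0: print(v,S[v,262:285].astype(int))/' cf.py; python3 cf.py
```

```text
[ 80.4071 105.8171 133.0828 157.02   202.6581 225.0867 243.4187 264.4611]
[0.9929 0.2526] [ 0.     -0.0005  0.0005 -0.0007  0.0016 -0.0016  0.0024 -0.0018]Traceback (most recent call last):
  File "cf.py", line 18, in <module>
    for v in [*range(162,200)]: RB.append((255+cross(g[v,255:264,2],177)[0],v))
                                               ~~~~~~~~~~~~~~~~~~~~~~~~~^^^
IndexError: index 0 is out of bounds for axis 0 with size 0
```

```bash
sed -i 's/for v in \[\*range(162,200)\].*/for v in range(162,200):\n    x=cross(g[v,255:264,2],178.3)\n    if len(x): RB.append((255+x[0],v))/' cf.py; python3 cf.py
```

```text
[ 80.4071 105.8171 133.0828 157.02   202.6581 225.0867 243.4187 264.4611]
[0.9929 0.2526] [ 0.     -0.0005  0.0005 -0.0007  0.0016 -0.0016  0.0024 -0.0018]
knuckle right [-0.0961  0.6416] 9.731883452592188e-05
rim back [-0.1019  0.6288] 8.98915791533218e-05
```

```bash
cat >> cf.py <<'E'
A=[(u,60+x[0]) for u in range(248,257) for x in [cross(g[60:72,u,2],191.4)] if len(x)]
B=[(u,266+x[-1]) for u in range(215,258,2) for x in [cross(g[266:285,u,2],191.4)] if len(x)]
print(A,B); P=plane(c,A,.09);Q=plane(c,B,.09)
yaw=.0975; n=np.array([-np.sin(yaw),np.cos(yaw)])
pa,pb=P[:,:2]@n,Q[:,:2]@n; print(pa,pb, np.median(pa)-np.median(pb),(np.median(pa)+np.median(pb))/2); print(np.polyfit(Q[:,0],Q[:,1],1))
E
python3 cf.py|tail -n +5
```

```text
[(248, np.float64(64.025)), (249, np.float64(64.13333333333334)), (250, np.float64(63.96666666666667)), (251, np.float64(60.66))] [(215, np.float64(272.5076923076923)), (217, np.float64(272.5076923076923)), (219, np.float64(272.5846153846154)), (221, np.float64(272.6142857142857)), (223, np.float64(272.66153846153844)), (225, np.float64(272.66153846153844)), (227, np.float64(272.66153846153844)), (229, np.float64(272.71666666666664)), (231, np.float64(272.8833333333333)), (233, np.float64(272.96666666666664)), (235, np.float64(272.96666666666664)), (237, np.float64(272.96666666666664)), (239, np.float64(272.96666666666664)), (241, np.float64(273.04)), (243, np.float64(273.04)), (245, np.float64(273.04)), (247, np.float64(273.1625)), (249, np.float64(273.32941176470587)), (251, np.float64(273.38823529411764)), (253, np.float64(273.38823529411764)), (255, np.float64(273.38823529411764)), (257, np.float64(273.3666666666667))]
[0.2895 0.2894 0.2896 0.2921] [0.0896 0.0896 0.0895 0.0895 0.0895 0.0895 0.0895 0.0895 0.0893 0.0892 0.0892 0.0892 0.0893 0.0892 0.0892 0.0892 0.0891 0.0889 0.0888 0.0888 0.0888 0.0889] 0.20030335135589664 0.18937803456154056
[0.0787 0.1014]
```

Emit:
{"method": "carry_out", "body": {"steps": [-0.03,-0.015,-0.03,0,0,0.049,1,-0.07,-0.036,-0.06,0,0,0.049,1,-0.407,-0.2114,-0.06,0,0,0.049,1,-0.407,-0.2114,-0.06,0,0,0.049,1,-0.407,-0.2114,-0.06,0,0,0.049,1,-0.407,-0.2114,-0.06,0,0,0.049,1,-0.407,-0.2114,-0.06,0,0,0.049,1,-0.407,-0.2114,-0.06,0,0,0.049,1,-0.407,-0.2114,-0.06,0,0,0.049,1,-0.407,-0.2114,-0.06,0,0,0.049,1,-0.407,-0.2114,-0.06,0,0,0.049,1,-0.407,-0.2114,-0.06,0,0,0.049,1,-0.407,-0.2114,-0.06,0,0,0.049,1,-0.407,-0.2114,-0.06,0,0,0.049,1,-0.407,-0.2114,-0.06,0,0,0.049,1,-0.407,-0.2114,-0.06,0,0,0.049,1,-0.407,-0.2114,-0.06,0,0,0.049,1,-0.407,-0.2114,-0.06,0,0,0.049,1]}}

```text
time_s: 5.35
eef_pos: [0.4611, -0.1802, 0.3309]
eef_rot: [-0.0, 0.688, 0.726, 0.0]
wrist_force: [-0.2, -1.0, -1.3]
opening: 1.003
grasp_force: 0.0
```

Run:
```python
from h import *
np.set_printoptions(precision=5,suppress=True)
o=ctrl.get_obs();w=o["eef_rot"];print(o["time_s"],o["eef_pos"],w,2*np.arctan2(w[2],w[1])-np.pi/2)
im,c=snap("wrist","w3")
e=proj(c,[[.4562,-.0811,.18],[.4658,-.2805,.18]]);print(e)
v0,v1=int(round(e[0,1])),int(round(e[1,1]));k=(e[1,0]-e[0,0])/(e[1,1]-e[0,1])
L,Rr,E=lidfit(im,c,.18,lambda v:e[0,0]+k*(v-e[0,1]),v0,v1,range(v0+45,v1-50,3))
for q in(L,Rr):
    f=np.polyfit(q[:,1]+.18,q[:,0],1);r=q[:,0]-np.polyval(f,q[:,1]+.18);print(f,r.std())
print(E,np.diff(E,axis=0),E.mean(0))
```

```text
5.35 [ 0.46112 -0.18019  0.33088] [-0.00004  0.68796  0.72574  0.     ] 0.05343598280099293
[[261.80312  69.84542]
 [260.52625 297.55313]]
[-0.05473  0.45393] 0.0003140504937800959
[-0.05041  0.46756] 0.0002529669511736747
[[ 0.45635 -0.08121]
 [ 0.46625 -0.2804 ]] [[ 0.0099  -0.19919]] [ 0.4613 -0.1808]
```

Emit:
{"method": "carry_out", "body": {"steps": [-0.0007,-0.0003,0.03,0,0,0.001,1,-0.0007,-0.0003,0.06,0,0,0.001,1,-0.0007,-0.0003,0.09,0,0,0.001,1,-0.0007,-0.0003,0.11,0,0,0.001,1,-0.0007,-0.0003,0.117,0,0,0.001,1,-0.0007,-0.0003,0.117,0,0,0.001,1,-0.0007,-0.0003,0.117,0,0,0.001,0.5,-0.0007,-0.0003,0.117,0,0,0.001,0.3,-0.0007,-0.0003,0.117,0,0,0.001,0.2,-0.0007,-0.0003,0.117,0,0,0.001,0,-0.0007,-0.0003,0.117,0,0,0.001,0,-0.0007,-0.0003,0.117,0,0,0.001,0,-0.0007,-0.0003,0.117,0,0,0.001,0,-0.0007,-0.0003,0.117,0,0,0.001,0,-0.0007,-0.0003,0.117,0,0,0.001,0,-0.0007,-0.0003,0.117,0,0,0.001,0]}}

```text
time_s: 7.0
eef_pos: [0.4611, -0.1813, 0.2144]
eef_rot: [0.0, 0.688, 0.725, 0.0]
wrist_force: [-1.2, 0.5, 5.3]
opening: 0.156
grasp_force: 59.4
```

Run:
```python
from h import *
np.set_printoptions(precision=5,suppress=True)
o=ctrl.get_obs();w=o["eef_rot"];print(o["time_s"],o["eef_pos"],w,2*np.arctan2(w[2],w[1])-np.pi/2,o["grasp_force"],o["wrist_force"],o["torque"],o["opening"])
```

```text
7.0 [ 0.46107 -0.1813   0.21444] [0.00043 0.68846 0.72527 0.00007] 0.05205807941901064 59.37806725502014 [-1.2115  0.4907  5.2869] [ 0.02081  0.16135 -0.0544 ] 0.15572381483953565
```

Emit:
{"method": "carry_out", "body": {"steps": [0,0,-0.01,0,0,0,0,0,0,-0.03,0,0,0,0,0,0,-0.06,0,0,0,0,0,0,-0.09,0,0,0,0,0,0,-0.12,0,0,0,0,0,0,-0.145,0,0,0,0,0,0,-0.16,0,0,0,0,0,0,-0.16,0,0,0,0,0,0,-0.16,0,0,0,0,0,0,-0.16,0,0,0,0]}}

```text
time_s: 8.0
eef_pos: [0.4602, -0.1808, 0.3723]
eef_rot: [-0.001, 0.688, 0.725, -0.0]
wrist_force: [-0.6, 0.5, -2.9]
opening: 0.158
grasp_force: 58.8
```

Run:
```python
from h import *
np.set_printoptions(precision=5,suppress=True)
o=ctrl.get_obs();w=o["eef_rot"];print(o["time_s"],o["eef_pos"],w,2*np.arctan2(w[2],w[1])-np.pi/2,o["grasp_force"],o["wrist_force"],o["torque"])
im,_=snap("side","sd2");im2,_=snap("scene","sc2")
a=cv2.resize(im[20:270,160:360],None,fx=2,fy=2,interpolation=cv2.INTER_CUBIC);b=cv2.resize(im2[20:270,120:320],None,fx=2,fy=2,interpolation=cv2.INTER_CUBIC)
cv2.imwrite("pics/m2.png",np.hstack([a,b]))
```

```text
8.0 [ 0.46021 -0.18076  0.37226] [-0.00143  0.68849  0.72525 -0.00021] 0.05198685488454724 58.825074434280396 [-0.63559  0.5013  -2.86504] [ 0.00944  0.0161  -0.00479]
```

View pics/m2.png

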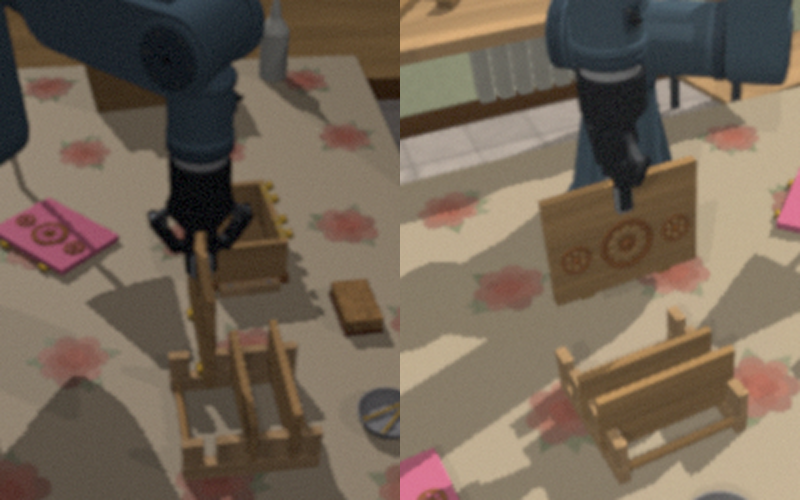

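The lid is out of the rack, upright and clear, and the other boards haven't moved. I'll carry it to hover over the hinges.

Emit:
{"method": "carry_out", "body": {"steps": [0.02,0.01,0,0,0,-0.003,0,0.05,0.024,0,0,0,-0.006,0,0.085,0.041,0,0,0,-0.01,0,0.12,0.058,0,0,0,-0.014,0,0.155,0.075,0,0,0,-0.018,0,0.19,0.092,0,0,0,-0.022,0,0.225,0.109,0,0,0,-0.026,0,0.26,0.126,0,0,0,-0.03,0,0.295,0.142,0,0,0,-0.034,0,0.33,0.159,0,0,0,-0.038,0,0.365,0.176,0.01,0,0,-0.042,0,0.395,0.19,0.02,0,0,-0.0445,0,0.415,0.2,0.03,0,0,-0.0445,0,0.4232,0.2041,0.04,0,0,-0.0445,0,0.4232,0.2041,0.04,0,0,-0.0445,0,0.4232,0.2041,0.04,0,0,-0.0445,0,0.4232,0.2041,0.04,0,0,-0.0445,0,0.4232,0.2041,0.04,0,0,-0.0445,0,0.4232,0.2041,0.04,0,0,-0.0445,0]}}

```text
time_s: 10.0
eef_pos: [0.6428, 0.2513, 0.3349]
eef_rot: [0.0, 0.673, 0.74, 0.001]
wrist_force: [-0.2, -0.3, -1.3]
opening: 0.154
grasp_force: 58.8
```

Run:
```python
from h import *
np.set_printoptions(precision=5,suppress=True)
o=ctrl.get_obs();w=o["eef_rot"];print(o["time_s"],o["eef_pos"],w,2*np.arctan2(w[2],w[1])-np.pi/2,o["grasp_force"],o["wrist_force"],o["torque"])
im,_=snap("side","sd3");im2,_=snap("scene","sc3")
a=cv2.resize(im[20:190,220:350],None,fx=3,fy=3,interpolation=cv2.INTER_CUBIC);b=cv2.resize(im2[80:215,315:450],None,fx=3,fy=3,interpolation=cv2.INTER_CUBIC)
x=np.zeros((510,795,3),np.uint8);x[:,:390]=a;x[:405,390:]=b;cv2.imwrite("pics/m3.png",x)
```

```text
10.0 [0.64278 0.25131 0.33489] [0.0004  0.67258 0.74003 0.00051] 0.0954266628564524 58.84384274482727 [-0.24139 -0.32745 -1.34274] [0.0457  0.00533 0.00945]
```

View pics/m3.png

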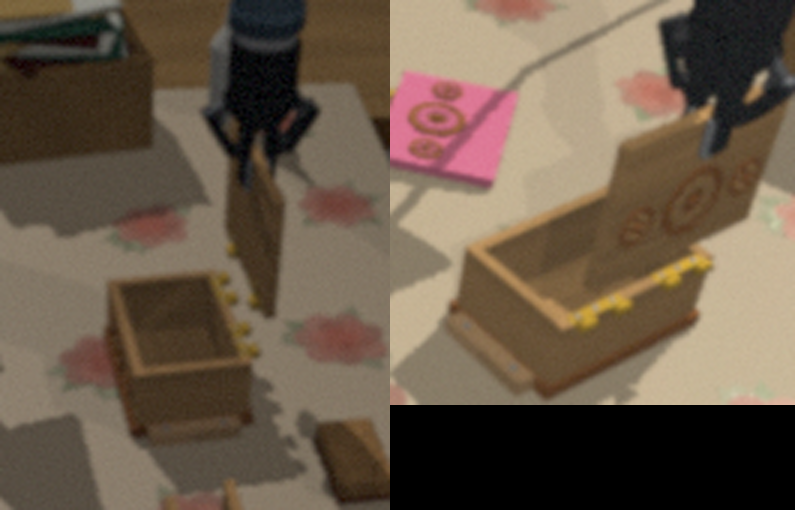

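The side view shows both lid knuckles at about (297,103) and (304,120), above and beside the chest knuckles. The scene view shows the lid's lower corners at about (381,175) and (434,152). I'll compare these with my predictions.

```bash
cat > ck.py <<'E'
from h import *
np.set_printoptions(precision=2,suppress=True,linewidth=150)
o=ctrl.get_obs();w=o["eef_rot"];q=R.from_quat([w[1],w[2],w[3],w[0]]).as_matrix()
T=lambda P:o["eef_pos"]+np.atleast_2d(P)@q.T
# lid coords (x,y,z) -> tool: tool y=lid x, tool x=lid y(+.0004), tool z=-(z)+.18444
lid=lambda P:T(np.array([[p[1]+.0004,p[0],.1844-p[2]] for p in P]))
yw=.0965;cx=np.array([.635,.2521,.09])-np.array([.077*np.cos(yw),.077*np.sin(yw),.09])
che=lambda P:cx+np.array(P)@np.array([[np.cos(yw),np.sin(yw),0],[-np.sin(yw),np.cos(yw),0],[0,0,1]])
corn=[[-.007,-.1,0],[.007,-.1,0],[.007,.1,0],[.007,-.1,.15],[-.007,-.1,.15],[.007,.1,.15]]
kn=[[-.007,.055,-.007],[-.007,-.055,-.007]]
rim=[[-.07,-.1,.09],[.07,-.1,.09],[.07,.1,.09],[-.07,.1,.09]];ck=[[.077,y,.09] for y in(.077,.033,-.033,-.077)]
for n in("side","scene"):
    c=params(n); print(n,"lid corners\n",proj(c,lid(corn)),"\nlid kn\n",proj(c,lid(kn)),"\nrim\n",proj(c,che(rim)),"\nck\n",proj(c,che(ck)))
    im=cv2.imread(f"pics/{'sd3' if n=='side' else 'sc3'}.png"); h=cv2.cvtColor(im,cv2.COLOR_BGR2HSV)
    m=cv2.inRange(h,(20,140,110),(32,255,255)); k,_,st,ce=cv2.connectedComponentsWithStats(m)
    for s,e in zip(st[1:],ce[1:]):
        if s[4]>3 and 220<e[0]<440 and 60<e[1]<200: print(s,e)
print("lid kn",lid(kn)*1000,"gaps",che([[.077,.055,.09],[.077,-.055,.09]])*1000)
E
python3 ck.py
```

```text
side lid corners
 [[308.06 126.52]
 [312.07 126.1 ]
 [298.44  95.41]
 [315.62  86.84]
 [311.31  87.24]
 [300.71  57.9 ]] 
lid kn
 [[297.45 103.85]
 [304.72 120.77]] 
rim
 [[265.04 145.21]
 [304.64 140.9 ]
 [291.95 109.64]
 [255.68 113.28]] 
ck
 [[295.11 112.77]
 [297.8  119.3 ]
 [302.04 129.58]
 [305.   136.8 ]]
[291 111   5   5  10] [292.6 112.8]
[292 117   6   4   9] [294.44 118.11]
[298 128   5   4  11] [299.82 129.55]
[300 135   6   3  10] [302.4 135.7]
scene lid corners
 [[378.29 175.01]
 [382.08 178.03]
 [433.59 153.03]
 [394.94 130.12]
 [390.6  127.22]
 [450.19 106.75]] 
lid kn
 [[418.22 157.58]
 [390.05 171.12]] 
rim
 [[339.21 162.23]
 [372.18 189.84]
 [422.06 165.13]
 [387.96 141.02]] 
ck
 [[418.54 169.11]
 [408.04 174.36]
 [391.58 182.58]
 [380.12 188.28]]
[402 165  20  11  90] [411.38 170.17]
[375 178  21  13 108] [384.55 183.62]
lid kn [[630.58 306.14 143.13]
 [641.11 196.65 143.13]] gaps [[629.7  306.84  90.  ]
 [640.3  197.36  90.  ]]
```

The predictions and rough picks agree only to a few mm. I'll refine the lid-to-chest offset from averaged frames with edge profiles in each external view, plus a wrist check of the held lid's top edge.

```bash
cat > ed.py <<'E'
import sys
sys.argv=[""];import io,contextlib
with contextlib.redirect_stdout(io.StringIO()): exec(open("ck.py").read())
from scipy.ndimage import map_coordinates
def edge(im,c,A,B,name,hw=6,lo=.1,hi=.9):
    t=np.linspace(lo,hi,60)[:,None]; uv=proj(c,np.array(A)*(1-t)+np.array(B)*t)
    d=uv[-1]-uv[0]; d/=np.linalg.norm(d); n=np.array([-d[1],d[0]]); s=np.arange(-hw,hw+.01,.25)
    X=uv[:,None,:]+s[None,:,None]*n; off=[]
    pr=sum(map_coordinates(cv2.GaussianBlur(im[:,:,k],(3,3),0),[X[:,:,1],X[:,:,0]],order=1) for k in range(3))
    g=np.gradient(pr,axis=1); m=np.median(g,axis=0); j=np.abs(m).argmax(); sg=np.sign(m[j])
    lo_,hi_=max(0,j-8),j+9
    off=[s[lo_+np.argmax(sg*r[lo_:hi_])] for r in g]; th=np.polyfit(np.linspace(lo,hi,60),off,1)
    f=np.interp
    print(f"{name:16s} n=({n[0]:.2f},{n[1]:.2f}) off {np.median(off):.2f} (mean-prof {s[j]:.2f}) sd {np.std(off):.2f} slope {th[0]:.2f} grad {m[j]:.0f}")
def grab(n,k=8): return np.mean([ctrl.camera(n)[:,:,::-1].astype(np.float32) for _ in range(k)],axis=0)
E
python3 - <<'E'
exec(open("ed.py").read())
print(o["time_s"],o["eef_pos"])
for n in("scene","side"):
    im=grab(n); c=params(n); np.save(f"pics/{n}_h.npy",im); l=lambda *p:lid([p])[0]; k=lambda *p:che([p])[0]
    print(n)
    edge(im,c,l(.007,-.1,0),l(.007,.1,0),"lid low outer")
    edge(im,c,l(-.007,-.1,0),l(-.007,-.1,.15),"lid -y inner")
    edge(im,c,l(.007,-.1,0),l(.007,-.1,.15),"lid -y outer")
    edge(im,c,l(.007,.1,0),l(.007,.1,.15),"lid +y outer",hi=.7)
    edge(im,c,l(-.007,-.1,0),l(-.007,.1,0),"lid low inner")
    edge(im,c,l(-.007,-.1,.15),l(-.007,.1,.15),"lid top inner",hi=.4)
    edge(im,c,l(.007,-.1,.15),l(.007,.1,.15),"lid top outer",hi=.4)
    edge(im,c,k(.07,-.1,.09),k(.07,.1,.09),"rim back")
    edge(im,c,k(-.07,-.1,.09),k(-.07,.1,.09),"rim front")
    edge(im,c,k(-.07,-.1,.09),k(.07,-.1,.09),"rim -y")
    edge(im,c,k(-.07,.1,.09),k(.07,.1,.09),"rim +y",hi=.7)
    edge(im,c,k(.07,-.1,.02),k(.07,-.1,.09),"vert -y back")
    edge(im,c,k(.07,.1,.02),k(.07,.1,.09),"vert +y back")
    e=1e-3
    print("px per mm at gap x,y,z", [proj(c,k(.077,0,.09)+v*e)[0]-proj(c,k(.077,0,.09))[0] for v in np.eye(3)])
ob=ctrl.get_obs();w_=ctrl.camera("wrist")[:,:,::-1].copy();cv2.imwrite("pics/w4.png",w_)
E
```

```text
10.1 [0.64 0.25 0.33]
scene
lid low outer    n=(0.44,0.90) off 2.00 (mean-prof 2.25) sd 0.92 slope -3.18 grad 14
lid -y inner     n=(0.97,0.25) off 0.50 (mean-prof 0.75) sd 1.44 slope -0.85 grad -1
lid -y outer     n=(0.97,0.26) off -4.00 (mean-prof -3.75) sd 1.43 slope -0.82 grad -1
lid +y outer     n=(0.94,0.34) off -0.50 (mean-prof -0.50) sd 0.19 slope 0.19 grad 12
lid low inner    n=(0.43,0.90) off 6.00 (mean-prof 6.00) sd 0.91 slope -3.13 grad 13
lid top inner    n=(0.38,0.92) off 0.25 (mean-prof 0.50) sd 0.60 slope -3.59 grad -15
lid top outer    n=(0.39,0.92) off -4.00 (mean-prof -3.75) sd 1.06 slope 1.64 grad -15
rim back         n=(0.44,0.90) off -3.75 (mean-prof -4.00) sd 0.19 slope 0.38 grad 15
rim front        n=(0.40,0.92) off 2.75 (mean-prof 2.75) sd 0.21 slope -0.16 grad -16
rim -y           n=(-0.64,0.77) off -0.25 (mean-prof -0.25) sd 0.14 slope 0.10 grad -15
rim +y           n=(-0.58,0.82) off 2.00 (mean-prof 1.75) sd 1.08 slope 1.97 grad 2
vert -y back     n=(0.97,0.25) off 5.62 (mean-prof 4.25) sd 0.97 slope 0.32 grad -0
vert +y back     n=(0.94,0.33) off 0.00 (me
[... 650 characters left out ...]
rad 9
lid top outer    n=(0.89,-0.46) off -0.25 (mean-prof -0.50) sd 1.07 slope 6.91 grad 11
rim back         n=(0.93,-0.38) off -3.75 (mean-prof -3.75) sd 0.22 slope 0.10 grad 9
rim front        n=(0.96,-0.28) off -0.75 (mean-prof -0.75) sd 0.52 slope 1.66 grad 10
rim -y           n=(0.11,0.99) off -0.25 (mean-prof 0.00) sd 0.26 slope 0.16 grad -10
rim +y           n=(0.10,0.99) off 0.75 (mean-prof 0.75) sd 0.22 slope -0.54 grad -15
vert -y back     n=(1.00,0.08) off -1.00 (mean-prof -1.00) sd 0.40 slope 0.14 grad 6
vert +y back     n=(1.00,0.05) off -0.12 (mean-prof 1.00) sd 1.16 slope -4.50 grad 7
px per mm at gap x,y,z [array([ 0.27, -0.01]), array([-0.04, -0.16]), array([ 0.02, -0.23])]
```

View pics/w4.png

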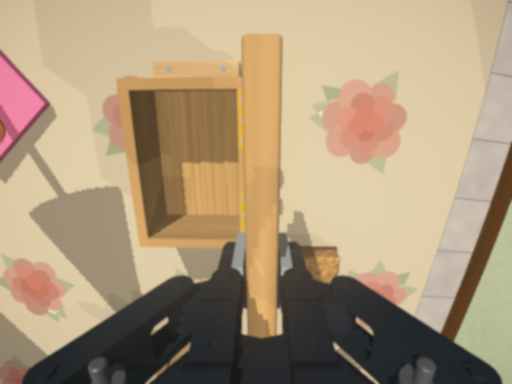

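Run:
```python
exec(open("ed.py").read())
im=cv2.imread("pics/w4.png").astype(np.float32); c=params("wrist",o); l=lambda *p:lid([p])[0]; k=lambda *p:che([p])[0]
print(o["time_s"],o["eef_pos"]*1000,o["eef_rot"])
edge(im,c,l(-.007,.03,.15),l(-.007,.1,.15),"lid top inner")
edge(im,c,l(.007,.03,.15),l(.007,.1,.15),"lid top outer")
edge(im,c,l(-.007,.1,.15),l(.007,.1,.15),"lid top end")
edge(im,c,k(-.07,-.1,.09),k(-.07,.1,.09),"rim front")
edge(im,c,k(-.07,-.1,.09),k(.07,-.1,.09),"rim -y",hi=.6)
edge(im,c,k(-.07,.1,.09),k(.07,.1,.09),"rim +y",hi=.7)
for n,P in(("top",l(0,.06,.15)),("rim",k(-.07,0,.09))):
    print(n,[proj(c,P+v*1e-3)[0]-proj(c,P)[0] for v in np.eye(3)[:2]])
```

```text
10.95 [642.6  252.12 333.88] [-0.    0.67  0.74 -0.  ]
lid top inner    n=(1.00,-0.02) off 2.62 (mean-prof 2.75) sd 0.61 slope 0.58 grad 4
lid top outer    n=(1.00,0.02) off 0.62 (mean-prof 0.50) sd 0.77 slope -1.97 grad 15
lid top end      n=(-0.00,1.00) off 0.00 (mean-prof 0.00) sd 0.22 slope 0.06 grad -7
rim front        n=(0.99,-0.14) off 0.00 (mean-prof 0.00) sd 0.85 slope -0.05 grad -7
rim -y           n=(-0.01,1.00) off 3.12 (mean-prof 1.75) sd 1.94 slope 11.74 grad 3
rim +y           n=(0.02,1.00) off -0.50 (mean-prof -0.25) sd 0.62 slope 1.42 grad -6
top [array([2.66, 0.26]), array([ 0.26, -2.65])]
rim [array([0.85, 0.08]), array([-0.04, -0.84])]
```

Emit:
{"method": "carry_out", "body": {"steps": [0.0003,-0.0004,0.01,0,0,0,0,0.0003,-0.0004,0.02,0,0,0,0,0.0003,-0.0004,0.03,0,0,0,0,0.0003,-0.0004,0.035,0,0,0,0,0.0003,-0.0004,0.035,0,0,0,0,0.0003,-0.0004,0.035,0,0,0,0,0.0003,-0.0004,0.035,0,0,0,0,0.0003,-0.0004,0.035,0,0,0,0,0.0003,-0.0004,0.035,0,0,0,0,0.0003,-0.0004,0.035,0,0,0,0]}}

```text
time_s: 11.95
eef_pos: [0.6422, 0.2524, 0.2992]
eef_rot: [0.0, 0.672, 0.74, 0.0]
wrist_force: [0.9, -0.9, -2.4]
opening: 0.153
grasp_force: 58.8
```

```bash
python3 ck.py | tail -2
python3 - <<'E'
from h import *
o=ctrl.get_obs();w=o["eef_rot"];print(o["time_s"],o["eef_pos"],w,2*np.arctan2(w[2],w[1])-np.pi/2,o["wrist_force"],o["torque"])
a=np.mean([ctrl.camera("side").astype(float)[:,:,::-1] for _ in range(4)],0).astype(np.uint8)
b=np.mean([ctrl.camera("scene").astype(float)[:,:,::-1] for _ in range(4)],0).astype(np.uint8)
a=cv2.resize(a[75:165,245:330],None,fx=4.7,fy=4.7,interpolation=cv2.INTER_CUBIC);b=cv2.resize(b[115:205,360:445],None,fx=4.7,fy=4.7,interpolation=cv2.INTER_CUBIC)
cv2.imwrite("pics/m5.png",np.hstack([a,b])[:,:800])
E
```

```text
[640.6  197.38 107.78]] gaps [[629.7  306.84  90.  ]
 [640.3  197.36  90.  ]]
11.95 [0.64222829 0.25237419 0.2991847 ] [1.19280936e-04 6.72182122e-01 7.40385809e-01 1.84890385e-04] 0.0964920118140935 [ 0.90074263 -0.90630303 -2.38890688] [-0.03506365 -0.00505006 -0.00157869]
```

View pics/m5.png

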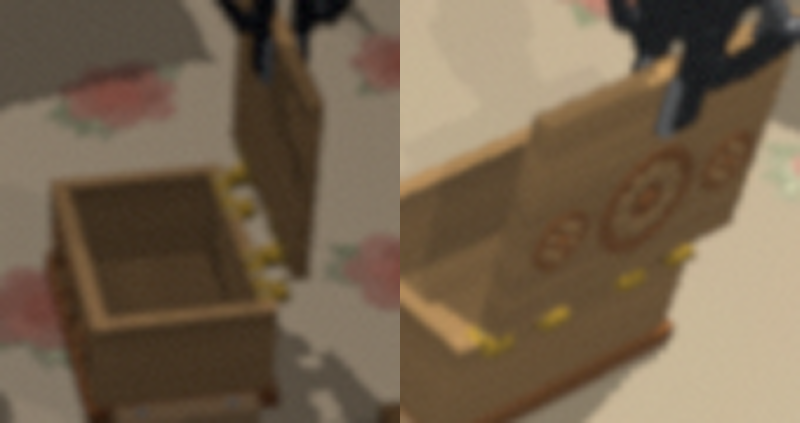

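The lid sits just above its gaps and spans the chest evenly, with 0.3 mm predicted error. I'll lower it slowly.

Emit:
{"method": "carry_out", "body": {"steps": [0,0,0.003,0,0,0,0,0,0,0.006,0,0,0,0,0,0,0.008,0,0,0,0,0,0,0.01,0,0,0,0,0,0,0.012,0,0,0,0,0,0,0.012,0,0,0,0,0,0,0.012,0,0,0,0]}}

```text
time_s: 13.05
eef_pos: [0.6422, 0.2524, 0.2869]
eef_rot: [-0.0, 0.672, 0.74, -0.0]
wrist_force: [1.2, -0.1, -2.1]
opening: 0.152
grasp_force: 58.8
```

```bash
python3 ck.py | tail -2
python3 - <<'E'
from h import *
o=ctrl.get_obs();w=o["eef_rot"];print(o["time_s"],o["eef_pos"],w,o["wrist_force"],o["torque"])
E
```

```text
[640.46 197.34  95.46]] gaps [[629.7  306.84  90.  ]
 [640.3  197.36  90.  ]]
13.05 [0.6421781  0.25236276 0.28686312] [-2.26655146e-05  6.72175563e-01  7.40391796e-01 -2.65148804e-05] [ 1.15743715 -0.09209158 -2.05786925] [-0.00023807 -0.00048697  0.06405965]
```

No contact forces, and the knuckles are already entering the gaps. I'll go the last 5.3 mm.

Emit:
{"method": "carry_out", "body": {"steps": [0,0,0.002,0,0,0,0,0,0,0.0035,0,0,0,0,0,0,0.0045,0,0,0,0,0,0,0.0053,0,0,0,0,0,0,0.0053,0,0,0,0,0,0,0.0053,0,0,0,0,0,0,0.0053,0,0,0,0,0,0,0.0053,0,0,0,0,0,0,0.0053,0,0,0,0]}}

```text
time_s: 13.95
eef_pos: [0.6422, 0.2524, 0.2816]
eef_rot: [0.0, 0.672, 0.74, 0.0]
wrist_force: [0.8, 0.3, -0.9]
opening: 0.153
grasp_force: 58.8
```

```bash
python3 ck.py | tail -3
python3 - <<'E'
from h import *
o=ctrl.get_obs();w=o["eef_rot"];print(o["time_s"],o["eef_pos"],w,o["wrist_force"],o["torque"],o["grasp_force"])
E
python3 - <<'E'
exec(open("ed.py").read())
for n in("scene","side"):
    im=grab(n,6); c=params(n); l=lambda *p:lid([p])[0]; k=lambda *p:che([p])[0]
    print(n)
    edge(im,c,l(.007,-.1,0),l(.007,.1,0),"lid low outer",hw=4)
    edge(im,c,l(.007,-.1,0),l(.007,-.1,.15),"lid -y outer",hw=3)
    edge(im,c,l(.007,.1,0),l(.007,.1,.15),"lid +y outer",hi=.7,hw=3)
    edge(im,c,k(.07,.1,.02),k(.07,.1,.09),"vert +y back",hw=3)
    edge(im,c,k(.07,-.1,.02),k(.07,-.1,.09),"vert -y back",hw=3)
    edge(im,c,k(-.07,-.1,.09),k(.07,-.1,.09),"rim -y",hw=3)
    cv2.imwrite(f"pics/f_{n}.png",im.astype(np.uint8))
a=cv2.imread("pics/f_side.png");b=cv2.imread("pics/f_scene.png")
a=cv2.resize(a[75:165,245:330],None,fx=4.7,fy=4.7,interpolation=cv2.INTER_CUBIC);b=cv2.resize(b[115:205,360:445],None,fx=4.7,fy=4.7,interpolation=cv2.INTER_CUBIC)
cv2.imwrite("pics/m6.png",np.hstack([a,b])[:,:800])
E
```

```text
lid kn [[629.92 306.83  90.24]
 [640.53 197.34  90.24]] gaps [[629.7  306.84  90.  ]
 [640.3  197.36  90.  ]]
13.95 [0.6422063  0.25236262 0.28164387] [4.49253143e-05 6.72170768e-01 7.40396147e-01 4.66329219e-05] [ 0.80437926  0.26736705 -0.93556899] [-0.01814568 -0.01499961 -0.00629919] 58.830381631851196
scene
lid low outer    n=(0.45,0.89) off 0.25 (mean-prof 0.25) sd 1.06 slope 2.49 grad 1
lid -y outer     n=(0.97,0.26) off -3.00 (mean-prof -3.00) sd 0.88 slope 2.93 grad -1
lid +y outer     n=(0.94,0.34) off -0.50 (mean-prof -0.50) sd 0.19 slope 0.23 grad 25
vert +y back     n=(0.94,0.33) off 0.00 (mean-prof 0.00) sd 0.70 slope 2.18 grad 24
vert -y back     n=(0.97,0.25) off 1.88 (mean-prof 2.00) sd 1.10 slope -4.30 grad -0
rim -y           n=(-0.64,0.77) off -0.25 (mean-prof -0.25) sd 0.14 slope 0.06 grad -15
side
lid low outer    n=(0.92,-0.39) off -4.00 (mean-prof -3.75) sd 0.27 slope 0.29 grad -7
lid -y outer     n=(1.00,0.09) off -1.00 (mean-prof -1.00) sd 0.20 slope 0.13 grad 17
lid +y outer     n=(1.00,0.06) off -3.00 (mean-prof -3.00) sd 0.44 slope 0.93 grad -12
vert +y back     n=(1.00,0.05) off -0.12 (mean-prof -1.25) sd 1.21 slope -4.84 grad 6
vert -y back     n=(1.00,0.08) off -1.00 (mean-prof -1.00) sd 0.35 slope -0.03 grad 6
rim -y           n=(0.11,0.99) off -0.25 (mean-prof -0.25) sd 0.29 slope 0.11 grad -10
```

View pics/m6.png

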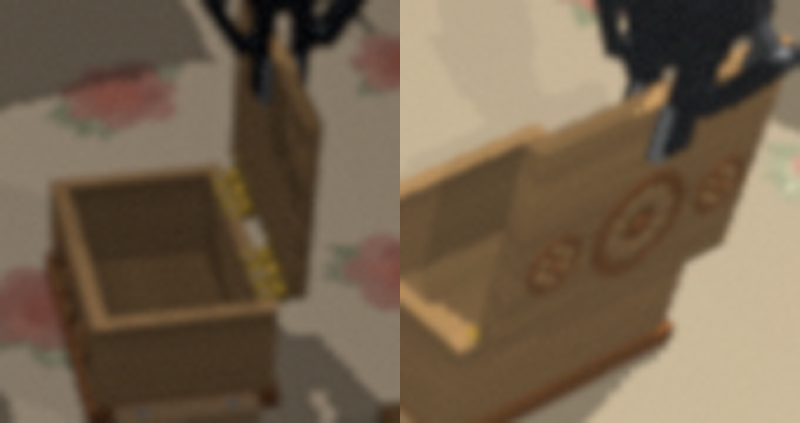

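The side view shows the lid knuckles interleaved with the chest's, in line along the back rim. Contact forces are near zero, so I'm handing in.

```bash
python3 -c "
from bench import ctrl
print(ctrl.hand_in())"
```

```text
the job is handed in; nothing more can be done
None
```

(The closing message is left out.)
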